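# Prop the screen open and build the printing stack

### The job

Set up the small screen-printing station: first swing the prop rod up into the socket on the raised screen, so that it cannot sag while you work under it. Then lay the thick spacer disc, the thin rubber pad and, on top, the closed compact, lid side up, as a centred stack on the round plate, setting each down gently (not dropping it). Leave the ink can, the ink knife and the squeegee where they are.

Things in the scene. Friction and masses are not known exactly. Their poses are not given: they have to be found in the camera images.
- plate_top (a point): centre of the top face of the round aluminium plate (140 mm across, top 32 mm above the table, scribed circles 68 and 100 mm across), fixed on the station's plywood board (350 x 330 x 18 mm). z up; x and y are the station's axes: the prop rod lies 145 mm from the plate's centre towards -x (the robot's side), the screen's hinge 170 mm from it towards -y
- screen (a joint): tilt of the screen, a 220 x 250 x 22 mm timber frame with mesh in two stiff hinge clamps: 0 raised (8 deg short of upright, top edge 385 mm above the table), grows as it is pushed down over the plate; starts at 0
- prop_grip (a point): middle of the black sleeve (16 mm thick, 52 mm long, level) on the cross-bar at the prop rod's end: take hold of it here, from above. It lies beside the rod, 40 mm from it towards the station's -x; folded, its centre is 27 mm above the board. x runs along the sleeve; rod folded: y from pivot to rod end, z up, both turning with the rod
- prop_pivot (a point): the point on the prop rod's hinge axis level with the middle of the sleeve: the sleeve's middle travels on a circle of 170 mm radius about it, in the plane across the station's x axis. Fixed in the board, 45 mm above the table
- prop (a joint): angle of the prop rod (10 mm steel rod, 170 mm long), rad: 0 folded down along the station's +y; pi/2 upright; 1.833 at its stop with the cross-bar in the socket, 15 deg beyond upright. It turns freely: let go short of upright it falls back, let go beyond upright it drops into the socket and stays
- prop_tip (a point): point on the axis of the rod's cross-bar, on the other side of the rod from the sleeve, 59 mm from the sleeve's middle: the part that goes into the socket
- socket (a point): middle of the socket, an open steel hook 30 mm wide on the near side rail of the raised screen, open towards the plate; the axis of the cross-bar lies here when the rod is home. It moves if the screen is pushed over
- spacer_center (a point): centre of the spacer: plain grey aluminium disc, 68 mm across, 20 mm thick, about 190 g, four small blind holes in its top; lies flat on the table. Centre half-way up, z up
- pad_center (a point): centre of the rubber pad: plain flat disc, 66 mm across, 10 mm thick, about 45 g; lies flat on the table. Centre half-way up, z up
- compact_center (a point): centre of the closed powder compact: round flat plastic case, 64 mm across, 16 mm thick, about 60 g, with a seam round its side and a hinge knuckle (18 mm long) that stands out 3.5 mm on its +x side; lies lid side up on the table. Centre half-way up, z up; grip it across its y axis, clear of the knuckle
- ink_can: closed ink can, 87 mm across, 108 mm tall, upright on the table; bystander. Origin at the centre of its underside
- knife: ink knife (spatula) with wooden handle, 237 mm long, 16 mm high, lying flat on the table; bystander. Origin on the underside where handle (towards -x) and blade meet
- squeegee: squeegee lying flat: timber grip 90 x 180 x 22 mm (long along y) with a rubber blade reaching to 70 mm from the origin towards -x; bystander. Origin at the centre of the timber's underside
Mind the look-alikes: they are no part of the job. What is shaped like the part that bears spacer_center but brown is not meant. What is shaped like the part that bears compact_center but orange is not meant.

How it is judged:
By the outcome, as a careful person would: the job done as asked, in the order asked, and still so for the second after the job is handed in, with the robot touching nothing.
It also fails if it takes over 72 s, if anything falls off the work surface, if the arm or the gripper's body presses on something with over 40 N, if the wrist force passes 120 N, or if a joint passes its speed limit or range.

### The arm

A 7-joint arm with a two-finger parallel gripper is mounted at the origin on the work surface. World frame = base frame: x ahead of the robot, y to its left, z up, the work surface at z = 0. Lengths are in m, angles in rad, forces in N, time in s.
With the tool pointing down it reaches from about 0.425 to 0.925 m from the base axis. Payload 6.8 kg.
Tool frame: the origin (TCP) lies midway between the tips of the shut fingers; the grasp point (between the pads) lies r.grip_point_offset behind it (r.grip_point_offset is the distance from the TCP to the grasp point, in m); z points along the fingers, y is the direction in which the jaws open and shut (so a half turn about z gives the same grasp; the last joint's range is limited). The gripper opens to 85 mm and grips with 20 to 120 N. Pads are 22 mm wide; open, the fingers measure 114 mm over their backs; the gripper's body (76 mm by 85 mm) begins 54 mm behind the grasp point. The pads swing forward as they close: fully open they stand 13 mm farther back than shut.
Start: joints at [-1.257, 0.477, 0.022, 1.555, -0.011, 1.109, -0.083], TCP at [0.276, 0.616, 0.231] pointing down, gripper open.
Joint ranges: [-2.96, 2.96], [-0.34, 2.1], [-1.41, 1.46], [0.24, 2.44], [-1.37, 4.51], [0.17, 1.92], [-2.96, 2.96]. Speed limits (rad/s): [2.39, 2.39, 3.14, 3.14, 3.14, 3.14, 3.14].

### API

Orientations are given as a rotation vector (axis times angle).
In Python, from bench import r gives the robot as it stands. The module is installed in compiled form; this text tells all that it offers.
- The arm moves only by the tool play_rows, never from a script. Its argument "deltas" is a list of rows, each a list of 3 entries, a list of its own where there are three numbers: the finger opening in mm, from 0 to 85.4, then the shift along the tool's x, y, z in mm, then the turn, a rotation vector about the tool's x, y, z in rad. A call has 1 to 8 rows; each row is the pose to reach, as a shift and turn from the pose measured when the call began, along the tool's axes at that moment; what a row does not reach only later rows make up. A row lasts 1/8 s, in which the tool goes at most 62.5 mm and 10.7 degrees, less where a joint would pass 70% of its speed; a pose out of reach is approached as far as the arm can. A call with a gripper value outside its range is refused whole. The fingers move at their own pace and stop on an object; "squeeze" is the grip in N (left out, the last holds). Time passes only in rows, so rows that repeat a pose let the fingers close. It gives the time, the measured TCP pose, the force and the opening at its end, in the units of the state.
- r.get_obs(): the state, without advancing time (a new reading comes with each control period).
- r.grab_frame(name): name is "scene" or "top" or "wrist"; returns (picture, depth): 480x640x3 uint8, red, green, blue; 480x640 float32, m along the optical axis (not along the pixel's ray), 0 where there is no reading.
- r.camera_model(name): a dict with "mtx" (3x3 intrinsics, pixels), "rvec" (rotation vector, rad) and "tvec" (3), from world to camera coordinates, as OpenCV has them; the wrist camera has in their place "T_tool_cam" (4x4, takes a point from camera to tool coordinates, whose origin is the TCP and whose axes are the flange's). Camera axes: x right, y down, z forward; pixel columns grow to the right and rows downward; lengths in m; the calibration is good to about 2 mm. A picture is of the moment at which its call begins: read the wrist's pose just before it. camera_model takes no time and is no camera call.
- r.hand_in(): hands the job in, once; it reports no verdict.
The state is a dict: "clock": time; "joints": joint angles; "qvel": joint speeds; "tau": joint torques, N m; "tcp_pos": TCP position; "orientation": TCP orientation; "contact_force": force on the tool from outside, world axes, zero at the start; "moment": the same for the moment, N m; "grip_width": finger opening in m.
Only numpy, scipy, OpenCV 4.12 (cv2) and the standard library are available. Lean on these libraries where they do the work, as an engineer would, in place of code of your own. Each camera call takes 0.05 s, during which the arm holds its last target. There are 200 camera calls.

## Working session

There is one attempt and no reset: what is moved stays moved. The work goes in short steps, Python scripts to look and compute and a tool call to move; the robot and the scene stay as the last step left them, time stands still between calls to the robot, and variables do not carry over. Pictures are saved under pics/ and viewed, about 8 in all and at most 12, crops included, and the job is handed in when it is done.

Besides the shell and the picture viewer there is one more tool, called by a JSON object that holds its "api" and its "payload". play_rows: Moves the arm, as the interface text tells. Its arguments: {"type":"object","properties":{"deltas":{"type":"array"},"squeeze":{"type":"number"}},"required":["deltas"]}

```bash
mkdir -p pics; cat > h.py <<'E'
import numpy as np, cv2
from scipy.spatial.transform import Rotation as R
from bench import r
def grab(n):
    o=r.get_obs(); im,d=r.grab_frame(n); m=r.camera_model(n); K=np.array(m["mtx"])
    if n=="wrist":
        T=np.eye(4);T[:3,:3]=R.from_rotvec(o["orientation"]).as_matrix();T[:3,3]=o["tcp_pos"]
        T=T@np.array(m["T_tool_cam"])
    else:
        W=np.eye(4);W[:3,:3]=R.from_rotvec(np.ravel(m["rvec"])).as_matrix();W[:3,3]=np.ravel(m["tvec"]);T=np.linalg.inv(W)
    return im,d,K,T
def ray(K,T,uv,z):
    uv=np.atleast_2d(np.array(uv,float)); p=np.c_[uv,np.ones(len(uv))]@np.linalg.inv(K).T@T[:3,:3].T
    return T[:3,3]+p*((z-T[2,3])/p[:,2])[:,None]
def cloud(d,K,T):
    v,u=np.indices(d.shape); p=np.stack([u,v,np.ones_like(u)],-1)@np.linalg.inv(K).T*d[...,None]
    return p@T[:3,:3].T+T[:3,3]
def save(n,im): cv2.imwrite("pics/"+n,im[...,::-1])
def rel(p,yaw_y=None):
    "shift in tool axes (mm) taking TCP to world p; turn about tool z to bring tool y along world yaw_y"
    o=r.get_obs();M=R.from_rotvec(o["orientation"]).as_matrix()
    s=M.T@(np.array(p)-o["tcp_pos"])*1000
    if yaw_y is None: return s.round(1)
    d=np.array([np.cos(yaw_y),np.sin(yaw_y),0]);x=None;best=None
    for q in (d,-d):
        z=np.array([0,0,-1.]);D=np.c_[np.cross(q,z),q,z];t=R.from_matrix(M.T@D).as_rotvec()
        if best is None or np.linalg.norm(t)<np.linalg.norm(best): best=t
    return s.round(1),best.round(3)
E
python3 - <<'E'
from h import *
for n in("scene","top"):
    im,d,K,T=grab(n); save(n+"0.png",im); np.savez("/tmp/%s.npz"%n,im=im,d=d,K=K,T=T); print(n,T[:3,3],K[0,0])
print(r.get_obs(),r.grip_point_offset)
E
```

```text
scene [1.42469394 0.40279369 0.92143278] 509.656942492663
top [0.41493969 0.11647109 1.35540229] 470.0122228366896
{'clock': 0.1, 'joints': array([-1.25709985,  0.477763  ,  0.0223613 ,  1.55633652, -0.0115134 ,
        1.10930424, -0.08310473]), 'qvel': array([-1.36621805e-03, -1.46511520e-03,  1.50600309e-03, -3.80290560e-03,
        9.97614012e-04,  8.98122252e-05, -2.68693985e-04]), 'tau': array([ 5.84346300e-03, -5.97763002e+01,  1.61450800e+00, -2.81957245e+01,
        1.28842590e-02,  4.98247478e-03, -1.40730981e-05]), 'tcp_pos': array([0.27614481, 0.61534815, 0.23039953]), 'orientation': array([-6.57617470e-01, -3.07175336e+00,  2.61744084e-03]), 'contact_force': array([-0.32894738,  0.13531419,  0.89514534]), 'moment': array([-0.00648714, -0.00528048,  0.02320203]), 'grip_width': 0.08541308469413919} 0.0187
```

View pics/top0.png

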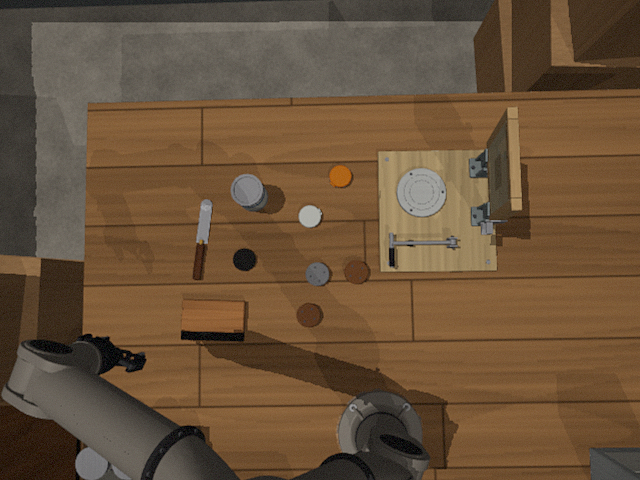

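View pics/scene0.png

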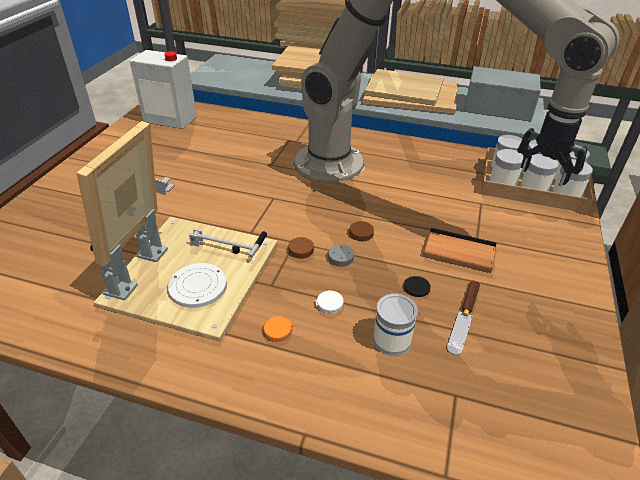

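The top view shows the spacer (grey, 4 holes) at (318,273), the pad (black) at (244,259), the compact (white) at (310,216), the plate at (422,192), the rod from (455,243) to (392,240) and the sleeve near (391,257). The brown and orange discs are decoys. The scene view agrees.

```bash
python3 - <<'E'
from h import *
Z=np.load("/tmp/top.npz");im,d,K,T=[Z[k] for k in("im","d","K","T")]
c=cloud(d,K,T)
def circ(name,uv,z,f,rad=16):
    v,u=np.indices(d.shape);m=(np.hypot(u-uv[0],v-uv[1])<rad)&f
    cs,_=cv2.findContours(m.astype(np.uint8),cv2.RETR_EXTERNAL,cv2.CHAIN_APPROX_NONE)
    k=max(cs,key=cv2.contourArea);e=cv2.minEnclosingCircle(k);M=cv2.moments(k)
    P=ray(K,T,[M["m10"]/M["m00"],M["m01"]/M["m00"]],z)[0]
    print(name,P.round(4),"rad px",round(e[1],1),"area mm dia",round(2*np.sqrt(M["m00"]/np.pi)*(T[2,3]-z)/K[0,0]*1000), "depth z",np.median(c[...,2][m]).round(4))
hsv=cv2.cvtColor(im,cv2.COLOR_RGB2HSV);S=hsv[...,1];V=hsv[...,2]
circ("spacer",(318,273),.02,S<70)
circ("pad",(244,259),.01,V<50)
circ("compact",(310,216),.016,(S<60)&(V>110))
circ("plate",(422,192),.032,S<60,rad=30)
z=c[...,2];v,u=np.indices(d.shape)
b=(z>.011)&(z<.4)&(u>370)&(u<500)&(v>140)&(v<280)
pts=c[b&(z<.026)][:,:2].astype(np.float32);print("board",cv2.minAreaRect(pts))
# sleeve: dark
m=(V<60)&(u>380)&(u<400)&(v>240)&(v<275);print("sleeve px",m.sum())
q=ray(K,T,np.c_[u[m],v[m]],.045+.006);print(q.mean(0),cv2.minAreaRect(q[:,:2].astype(np.float32)))
can=(z>.09)&(u>225)&(u<275)&(v>165)&(v<215);print("can",c[can].mean(0))
E
```

```text
spacer [0.4461 0.1672 0.02  ] rad px 12.0 area mm dia 65 depth z 0.0193
pad [0.4916 0.3763 0.01  ] rad px 11.4 area mm dia 62 depth z 0.0096
compact [0.6128 0.1861 0.016 ] rad px 11.8 area mm dia 62 depth z 0.0153
plate [ 0.6713 -0.1326  0.032 ] rad px 24.9 area mm dia 137 depth z 0.0308
board ((0.6237258911132812, -0.17843323945999146), (0.3306472599506378, 0.3505593240261078), 89.54126739501953)
sleeve px 91
[ 0.48862948 -0.04073911  0.051     ] ((0.4876408576965332, -0.04141981154680252), (0.013811127282679081, 0.04996589571237564), 88.33634948730469)
can [0.67392478 0.34823506 0.11343511]
```

```bash
python3 - <<'E'
from h import *
print(rel([.487,-.041,.17],np.pi/2), np.array(r.camera_model("wrist")["T_tool_cam"]).round(3))
E
```

```text
(array([-461.1, -512.4,   61.3]), array([-0.002, -0.   , -0.422])) [[ 0.001 -0.96  -0.279  0.071]
 [ 1.     0.001 -0.001  0.001]
 [ 0.001 -0.279  0.96  -0.143]
 [ 0.     0.     0.     1.   ]]
```

{"api": "play_rows", "payload": {"deltas": [[85,[-230,-256,0],[0,0,-0.422]],[85,[-230,-256,0],[0,0,-0.422]],[85,[-230,-256,0],[0,0,-0.422]],[85,[-461,-512,61],[0,0,-0.422]],[85,[-461,-512,61],[0,0,-0.422]],[85,[-461,-512,61],[0,0,-0.422]],[85,[-461,-512,61],[0,0,-0.422]],[85,[-461,-512,61],[0,0,-0.422]]], "squeeze": 25}}

```text
clock: 1.1
tcp_pos: [0.4286, 0.1399, 0.1933]
orientation: [0.001, -3.141, 0.002]
contact_force: [0.4, -0.1, 0.1]
grip_width: 0.0851
```

```bash
python3 - <<'E'
from h import *
print(rel([.487,-.041,.17],np.pi/2))
E
```

```text
(array([ -58.4, -180.9,   23.6]), array([-0.001, -0.   ,  0.   ]))
```

{"api": "play_rows", "payload": {"deltas": [[85,[-58,-181,24],[0,0,0]],[85,[-58,-181,24],[0,0,0]],[85,[-58,-181,24],[0,0,0]],[85,[-58,-181,24],[0,0,0]],[85,[-58,-181,24],[0,0,0]]]}}

```text
clock: 1.72
tcp_pos: [0.4863, -0.041, 0.1692]
orientation: [-0.001, -3.14, 0.002]
contact_force: [0.6, 0.2, -0.2]
grip_width: 0.0852
```

```bash
python3 - <<'E'
from h import *
im,d,K,T=grab("wrist");save("w1.png",im);np.savez("/tmp/w1.npz",im=im,d=d,K=K,T=T)
c=cloud(d,K,T);z=c[...,2]
V=im.max(-1)
m=(V<60)&(abs(z-.05)<.012)&(np.hypot(c[...,0]-.487,c[...,1]+.041)<.06);print(m.sum())
p=c[m];print(p.mean(0),p.min(0),p.max(0),cv2.minAreaRect(p[:,:2].astype(np.float32)))
print(r.get_obs()["tcp_pos"])
E
```

```text
1288
[ 0.48855636 -0.04123536  0.05195136] [ 0.4644924  -0.08996515  0.03958045] [ 0.52109767 -0.03417874  0.05493168] ((0.5014477372169495, -0.051026925444602966), (0.038574375212192535, 0.0782383531332016), 53.02252960205078)
[ 0.48628647 -0.03988883  0.16935716]
```

View pics/w1.png

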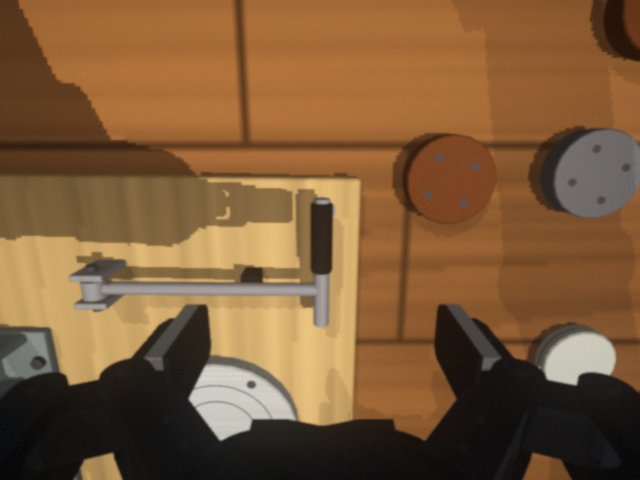

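The wrist view shows the sleeve at (321,237), upright in the image, the rod along v≈290 and its pivot at about (95,288). The station is square to the world axes.

```bash
python3 - <<'E'
from h import *
Z=np.load("/tmp/w1.npz");im,d,K,T=[Z[k] for k in("im","d","K","T")]
c=cloud(d,K,T);z=c[...,2]
v,u=np.indices(d.shape)
m=(z>.035)&(z<.06)&(u>311)&(u<332)&(v>195)&(v<272);p=c[m]
print("sleeve",p.mean(0),p.min(0),p.max(0),p[:,2].max())
m=(z>.035)&(z<.06)&(v>275)&(v<305)&(u>130)&(u<310);q=c[m];print("rod",q.mean(0),np.polyfit(q[:,1],q[:,0],1))
g=p;print("sleeve yaw",np.polyfit(g[:,0],g[:,1],1))
print("pivot",ray(K,T,[[95,288]],.045))
# plate fit
S=cv2.cvtColor(im,cv2.COLOR_RGB2HSV)[...,1]
E
```

```text
sleeve [ 0.48626947 -0.04087825  0.05150484] [ 0.46097449 -0.04781983  0.0394623 ] [ 0.51418188 -0.0338829   0.05493168] 0.05493168344707827
rod [ 0.52785014 -0.11488329  0.04856004] [0.00528206 0.52845696]
sleeve yaw [ 0.00092035 -0.04132579]
pivot [[ 0.52955016 -0.21157621  0.045     ]]
```

{"api": "play_rows", "payload": {"deltas": [[50,[-1,-1,60],[0,0,0]],[50,[-1,-1,110],[0,0,0]],[50,[-1,-1,140],[0,0,0]],[50,[-1,-1,140],[0,0,0]],[5,[-1,-1,140],[0,0,0]],[5,[-1,-1,140],[0,0,0]],[5,[-1,-1,140],[0,0,0]],[5,[-1,-1,140],[0,0,0]]], "squeeze": 25}}

```text
clock: 2.78
tcp_pos: [0.4884, -0.0421, 0.031]
orientation: [-0.0, 3.139, -0.002]
contact_force: [-1.7, -4.8, 8.9]
grip_width: 0.0151
```

{"api": "play_rows", "payload": {"deltas": [[5,[0,-4,-35],[0,0,0]],[5,[0,-15,-69],[0,0,0]],[5,[0,-32,-100],[0,0,0]],[5,[0,-56,-126],[0,0,0]],[5,[0,-85,-147],[0,0,0]],[5,[0,-85,-147],[0,0,0]]]}}

```text
clock: 3.52
tcp_pos: [0.4887, -0.1254, 0.1818]
orientation: [0.002, 3.136, 0.005]
contact_force: [-6.3, 10.8, 17.4]
grip_width: 0.0146
```

{"api": "play_rows", "payload": {"deltas": [[5,[0,-34,-12],[0,0,0]],[5,[0,-69,-19],[0,0,0]],[5,[0,-100,-19],[0,0,0]],[5,[0,-118,-16],[0,0,0]],[5,[0,-118,-16],[0,0,0]]]}}

```text
clock: 4.15
tcp_pos: [0.4882, -0.2454, 0.1989]
orientation: [0.007, 3.135, 0.003]
contact_force: [-4.8, -2.5, 11.9]
grip_width: 0.0146
```

```bash
python3 - <<'E'
from h import *
im,d,K,T=grab("scene")
save("s2.png",np.hstack([cv2.resize(im[100:320,60:300],(720,600),interpolation=cv2.INTER_CUBIC)]))
E
```

```text
(no output)
```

View pics/s2.png

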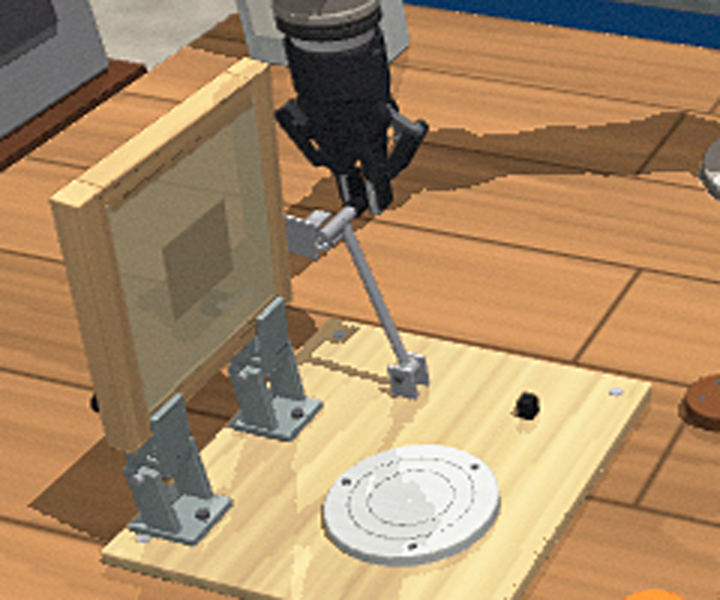

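The rod stands past upright, with the cross-bar at the mouth of the hook (crop pixel ~(325,230)). I'll ease it on and release.

{"api": "play_rows", "payload": {"deltas": [[5,[0,-4,1],[0,0,0]],[5,[0,-7,2],[0,0,0]],[5,[0,-7,2],[0,0,0]],[40,[0,-7,2],[0,0,0]],[40,[0,-7,2],[0,0,0]],[40,[0,-7,2],[0,0,0]],[40,[0,-7,-40],[0,0,0]],[40,[0,-7,-80],[0,0,0]]]}}

```text
clock: 5.2
tcp_pos: [0.4874, -0.2519, 0.2797]
orientation: [0.005, 3.136, 0.004]
contact_force: [1.4, -0.1, 0.5]
grip_width: 0.0399
```

```bash
python3 - <<'E'
from h import *
im,d,K,T=grab("scene");save("s3.png",cv2.resize(im[120:280,80:280],(750,600),interpolation=cv2.INTER_CUBIC))
c=cloud(d,K,T);m=(im.max(-1)<60)&(abs(c[...,0]-.487)<.03)&(abs(c[...,2]-.21)<.03)&(abs(c[...,1]+.25)<.04);print(m.sum(),c[m].mean(0),c[m].min(0),c[m].max(0))
print(rel([.4461,.1672,.16],np.pi/2))
E
```

```text
91 [ 0.49150512 -0.25020504  0.21357297] [ 0.4644129  -0.25929877  0.20308479] [ 0.51643363 -0.2445644   0.22295281]
(array([ 47.1, 420.4, 124.8]), array([-0.   ,  0.014, -0.004]))
```

View pics/s3.png

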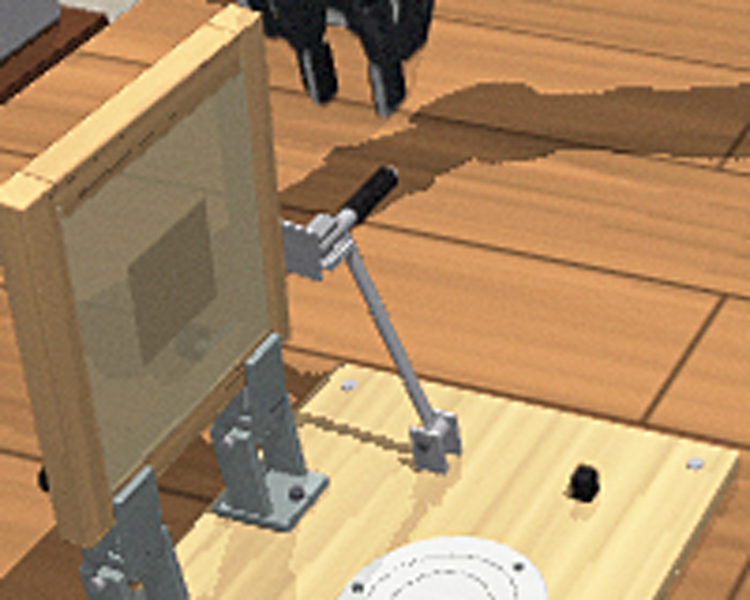

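The rod is home: its cross-bar sits in the hook at about (325,240), the sleeve centre is at y≈-0.254, z≈0.21, and the screen hasn't moved. The spacer is next.

{"api": "play_rows", "payload": {"deltas": [[85,[10,62,0],[0,0,0]],[85,[47,420,125],[0,0.014,-0.004]],[85,[47,420,125],[0,0.014,-0.004]],[85,[47,420,125],[0,0.014,-0.004]],[85,[47,420,125],[0,0.014,-0.004]],[85,[47,420,125],[0,0.014,-0.004]],[85,[47,420,125],[0,0.014,-0.004]],[85,[47,420,125],[0,0.014,-0.004]]]}}

```text
clock: 6.25
tcp_pos: [0.4445, 0.1712, 0.1584]
orientation: [0.013, -3.139, -0.001]
contact_force: [-0.3, -0.8, 0.2]
grip_width: 0.0851
```

```bash
cat >> h.py <<'E'
def disc(T,K,im,zt,near,sel,rad):
    "fit circle to the mask of an object's top face (height zt) near an xy guess"
    hsv=cv2.cvtColor(im,cv2.COLOR_RGB2HSV).astype(int); m=sel(hsv[...,1],hsv[...,2])
    v,u=np.indices(m.shape);P=ray(K,T,np.c_[u.ravel(),v.ravel()],zt).reshape(*m.shape,3)
    m=m&(np.hypot(P[...,0]-near[0],P[...,1]-near[1])<rad)
    cs,_=cv2.findContours(m.astype(np.uint8),cv2.RETR_EXTERNAL,cv2.CHAIN_APPROX_NONE);k=max(cs,key=cv2.contourArea)[:,0]
    q=P[k[:,1],k[:,0],:2];A=np.c_[2*q,np.ones(len(q))];s=np.linalg.lstsq(A,(q**2).sum(1),rcond=None)[0]
    for _ in range(3):
        R0=np.sqrt(s[2]+s[0]**2+s[1]**2);e=np.hypot(*(q-s[:2]).T)-R0;w=abs(e)<.002
        s=np.linalg.lstsq(A[w],(q[w]**2).sum(1),rcond=None)[0]
    return s[:2].round(4),round(2000*np.sqrt(s[2]+s[0]**2+s[1]**2),1),w.sum(),len(q)
E
python3 - <<'E'
from h import *
im,d,K,T=grab("wrist");save("w4.png",im);np.savez("/tmp/w4.npz",im=im,d=d,K=K,T=T);print(r.get_obs()["tcp_pos"])
c=cloud(d,K,T)
print(disc(T,K,im,.02,(.446,.167),lambda S,V:(S<60)&(V>60),.045))
z=c[...,2];m=(abs(z-.02)<.004)&(np.hypot(c[...,0]-.446,c[...,1]-.167)<.05);print(m.sum(),c[m].mean(0),cv2.minEnclosingCircle(c[m][:,:2].astype(np.float32)))
E
```

```text
[0.44515633 0.16937014 0.15876002]
(array([0.4471, 0.1679]), np.float64(66.1), np.int64(248), 248)
6002 [0.44654364 0.16821615 0.02029109] ((0.44782745838165283, 0.16832096874713898), 0.03408649191260338)
```

View pics/w4.png

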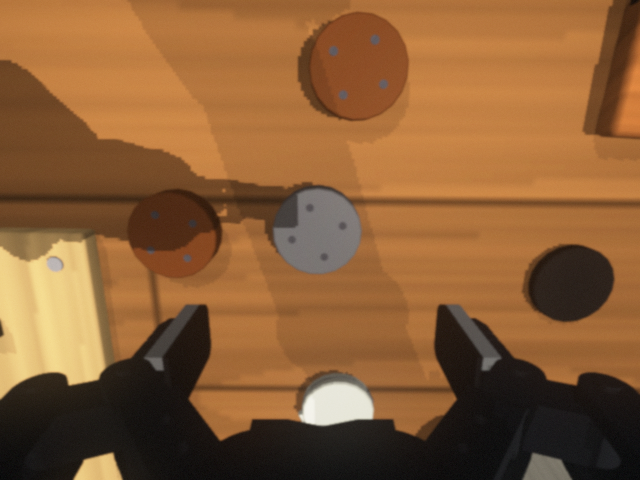

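The spacer is at (317,230), centre (0.447, 0.168), and the neighbouring discs leave room for the fingers.

{"api": "play_rows", "payload": {"deltas": [[85,[-2,-1,60],[0,0,0]],[85,[-2,-1,115],[0,0,0]],[85,[-2,-1,150],[0,0,0]],[85,[-2,-1,161],[0,0,0]],[85,[-2,-1,161],[0,0,0]],[50,[-2,-1,161],[0,0,0]],[50,[-2,-1,161],[0,0,0]],[50,[-2,-1,161],[0,0,0]]], "squeeze": 40}}

```text
clock: 7.3
tcp_pos: [0.4482, 0.1685, -0.0004]
orientation: [-0.008, 3.141, 0.001]
contact_force: [-0.5, -2.7, 6.3]
grip_width: 0.0658
```

```bash
python3 - <<'E'
from h import *
o=r.get_obs();print(o["contact_force"],o["grip_width"],o["tcp_pos"]); print(rel([.4472,.1681,-.002],np.pi/2))
E
```

```text
[-0.4756956  -2.69966979  6.27097053] 0.0658329385929444 [ 4.48171215e-01  1.68471541e-01 -3.57423709e-04]
(array([ 1. , -0.4,  1.6]), array([0.001, 0.001, 0.005]))
```

{"api": "play_rows", "payload": {"deltas": [[50,[0,0,-30],[0,0,0]],[50,[0,0,-90],[0,0,0]],[50,[-40,-54,-140],[0,0,0]],[50,[-223,-301,-170],[0,0,0.005]],[50,[-223,-301,-170],[0,0,0.005]],[50,[-223,-301,-170],[0,0,0.005]],[50,[-223,-301,-170],[0,0,0.005]],[50,[-223,-301,-170],[0,0,0.005]]]}}

```text
clock: 8.3
tcp_pos: [0.6646, -0.1214, 0.1695]
orientation: [-0.0, 3.139, 0.002]
contact_force: [0.1, 0.6, -1.1]
grip_width: 0.0652
```

{"api": "play_rows", "payload": {"deltas": [[50,[0,0,0],[0,0,0]],[50,[0,0,0],[0,0,0]]]}}

```text
clock: 8.55
tcp_pos: [0.6643, -0.1213, 0.1701]
orientation: [0.001, 3.138, 0.003]
contact_force: [-0.7, 0.9, -1.8]
grip_width: 0.0653
```

```bash
python3 - <<'E'
from h import *
im,d,K,T=grab("wrist");save("w5.png",im);np.savez("/tmp/w5.npz",im=im,d=d,K=K,T=T)
c=cloud(d,K,T);z=c[...,2]
print(disc(T,K,im,.032,(.671,-.133),lambda S,V:(S<60)&(V>90),.08))
m=(abs(z-.032)<.005)&(np.hypot(c[...,0]-.671,c[...,1]+.133)<.085);print(m.sum(),cv2.minEnclosingCircle(c[m][:,:2].astype(np.float32)))
o=r.get_obs();print(o["tcp_pos"],o["contact_force"],rel([.6713,-.1326,.17],np.pi/2))
E
```

```text
(array([ 0.6633, -0.1341]), np.float64(118.7), np.int64(128), 503)
15135 ((0.6744542717933655, -0.13278450071811676), 0.0701262503862381)
[ 0.66406047 -0.12004614  0.16982865] [ 0.60181708  0.13964976 -2.07811898] (array([ -7.2, -12.6,  -0.2]), array([0.002, 0.002, 0.001]))
```

View pics/w5.png

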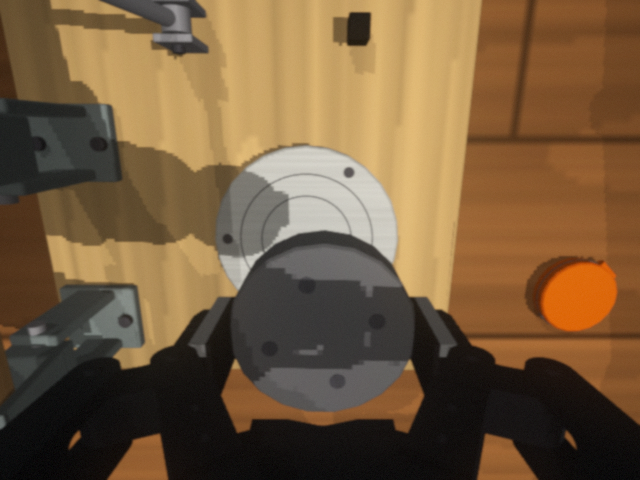

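The held spacer is level. The plate shows at (307,235), with its circles visible and its lower part hidden by the spacer.

```bash
python3 - <<'E'
from h import *
from scipy.optimize import least_squares
Z=np.load("/tmp/w5.npz");im,d,K,T=[Z[k] for k in("im","d","K","T")]
S=cv2.cvtColor(im,cv2.COLOR_RGB2HSV)[...,1]
m=((S<50)).astype(np.uint8);m[:140]=0;m[275:]=0;m[:,:205]=0;m[:,410:]=0
k=max(cv2.findContours(m,0,cv2.CHAIN_APPROX_NONE)[0],key=cv2.contourArea)[:,0]
k=k[(k[:,1]<262)&(k[:,1]>142)]
k=k[(k[:,1]<225)|(k[:,0]<235)|(k[:,0]>380)]
q=ray(K,T,k,.032)[:,:2]
f=least_squares(lambda p:np.hypot(*(q-p[:2]).T)-p[2],[.673,-.133,.07],loss="soft_l1",f_scale=.001);print(len(q),f.x,np.median(abs(f.fun)))
# held spacer top: height unknown ~ .17+...; its centre from depth
c=cloud(d,K,T);v,u=np.indices(d.shape)
mm=(np.hypot(u-322,v-322)<75)&(v<380);print(np.median(c[mm][:,2]))
zt=np.median(c[mm][:,2]);p=c[(abs(c[...,2]-zt)<.004)&(np.hypot(u-322,v-322)<100)&(abs(u-322)<92)];print(cv2.minEnclosingCircle(p[:,:2].astype(np.float32)))
print(r.get_obs()["tcp_pos"])
E
```

```text
307 [ 0.67339912 -0.13246917  0.06847778] 0.00019570484895899132
0.19061615845806296
((0.6645342111587524, -0.12024898082017899), 0.035031143575906754)
[ 0.66406047 -0.12004614  0.16982865]
```

{"api": "play_rows", "payload": {"deltas": [[50,[-9,-13,40],[0.002,0.002,0]],[50,[-9,-13,90],[0.002,0.002,0]],[50,[-9,-13,120],[0.002,0.002,0]],[50,[-9,-13,128],[0.002,0.002,0]],[50,[-9,-13,128],[0.002,0.002,0]],[50,[-9,-13,128],[0.002,0.002,0]]]}}

```text
clock: 9.35
tcp_pos: [0.6746, -0.1326, 0.0438]
orientation: [-0.003, 3.138, 0.0]
contact_force: [-0.2, 0.6, -1.7]
grip_width: 0.0654
```

```bash
python3 - <<'E'
from h import *
print(r.get_obs()["tcp_pos"],rel([.6735,-.1327,.0325],np.pi/2))
E
```

```text
[ 0.67462327 -0.13256924  0.04381689] (array([ 1.2, -0.1, 11.3]), array([0.   , 0.003, 0.002]))
```

{"api": "play_rows", "payload": {"deltas": [[50,[1,0,4],[0,0,0]],[50,[1,0,8],[0,0,0]],[50,[1,0,10],[0,0,0]],[50,[1,0,10],[0,0,0]]]}}

```text
clock: 9.85
tcp_pos: [0.6734, -0.1326, 0.0335]
orientation: [-0.003, 3.139, 0.0]
contact_force: [-0.0, -0.1, -2.2]
grip_width: 0.0652
```

{"api": "play_rows", "payload": {"deltas": [[50,[0,0,1],[0,0,0]],[50,[0,0,2],[0,0,0]],[50,[0,0,2],[0,0,0]]]}}

```text
clock: 10.22
tcp_pos: [0.6735, -0.1326, 0.0318]
orientation: [-0.003, 3.139, 0.0]
contact_force: [-1.1, 0.9, 1.8]
grip_width: 0.0654
```

{"api": "play_rows", "payload": {"deltas": [[85,[0,0,0],[0,0,0]],[85,[0,0,0],[0,0,0]],[85,[0,0,0],[0,0,0]],[85,[0,0,-40],[0,0,0]],[85,[0,0,-100],[0,0,0]],[85,[182,509,-128],[0,0,0]],[85,[182,509,-128],[0,0,0]],[85,[182,509,-128],[0,0,0]]]}}

```text
clock: 11.22
tcp_pos: [0.6092, 0.0454, 0.1418]
orientation: [-0.002, 3.138, 0.001]
contact_force: [0.9, 0.2, 0.3]
grip_width: 0.0855
```

```bash
python3 - <<'E'
from h import *
print(rel([.4916,.3763,.16],np.pi/2))
E
```

```text
(array([117.1, 331.1, -18.4]), array([0.001, 0.004, 0.001]))
```

{"api": "play_rows", "payload": {"deltas": [[85,[117,331,-18],[0,0.004,0]],[85,[117,331,-18],[0,0.004,0]],[85,[117,331,-18],[0,0.004,0]],[85,[117,331,-18],[0,0.004,0]],[85,[117,331,-18],[0,0.004,0]],[85,[117,331,-18],[0,0.004,0]],[85,[117,331,-18],[0,0.004,0]],[85,[117,331,-18],[0,0.004,0]]]}}

```text
clock: 12.22
tcp_pos: [0.4921, 0.3753, 0.1594]
orientation: [-0.001, 3.142, -0.0]
contact_force: [-0.3, -0.2, -0.7]
grip_width: 0.085
```

```bash
python3 - <<'E'
from h import *
im,d,K,T=grab("wrist");c=cloud(d,K,T)
print(disc(T,K,im,.01,(.4916,.3763),lambda S,V:(V<55),.045))
m=(abs(c[...,2]-.01)<.003)&(np.hypot(c[...,0]-.4916,c[...,1]-.3763)<.045);print(m.sum(),c[m].mean(0),cv2.minEnclosingCircle(c[m][:,:2].astype(np.float32)))
P=disc(T,K,im,.01,(.4916,.3763),lambda S,V:(V<55),.045)[0]
print(r.get_obs()["tcp_pos"],rel([P[0],P[1],-.005],np.pi/2))
save("w6.png",im)
E
```

```text
(array([0.4929, 0.3779]), np.float64(62.2), np.int64(226), 226)
5294 [0.4926393  0.37880701 0.01027487] ((0.49384117126464844, 0.37886035442352295), 0.0331714004278183)
[0.49247654 0.37457887 0.15946706] (array([ -0.4,   3.4, 164.5]), array([-0.   ,  0.   , -0.001]))
```

{"api": "play_rows", "payload": {"deltas": [[85,[-1,4,60],[0,0,0]],[85,[-1,4,115],[0,0,0]],[85,[-1,4,150],[0,0,0]],[85,[-1,4,163],[0,0,0]],[85,[-1,4,164],[0,0,0]],[55,[-1,4,164],[0,0,0]],[55,[-1,4,164],[0,0,0]],[55,[-1,4,164],[0,0,0]]], "squeeze": 25}}

```text
clock: 13.28
tcp_pos: [0.4948, 0.3791, -0.0025]
orientation: [0.001, 3.139, 0.002]
contact_force: [-0.9, -1.3, 6.4]
grip_width: 0.0638
```

{"api": "play_rows", "payload": {"deltas": [[55,[0,0,-30],[0,0,0]],[55,[0,0,-90],[0,0,0]],[55,[0,-50,-140],[0,0,0]],[55,[-179,-512,-172],[0,0,0]],[55,[-179,-512,-172],[0,0,0]],[55,[-179,-512,-172],[0,0,0]],[55,[-179,-512,-172],[0,0,0]],[55,[-179,-512,-172],[0,0,0]]]}}

```text
clock: 14.28
tcp_pos: [0.6062, 0.0419, 0.1563]
orientation: [0.001, 3.137, 0.003]
contact_force: [0.9, 0.0, -0.1]
grip_width: 0.0632
```

```bash
python3 - <<'E'
from h import *
print(rel([.6735,-.1327,.17],np.pi/2))
E
```

```text
(array([ -67.4, -174.5,  -13.7]), array([ 0.002,  0.005, -0.001]))
```

{"api": "play_rows", "payload": {"deltas": [[55,[-67,-174,-14],[0.002,0.005,0]],[55,[-67,-174,-14],[0.002,0.005,0]],[55,[-67,-174,-14],[0.002,0.005,0]],[55,[-67,-174,-14],[0.002,0.005,0]],[55,[-67,-174,-14],[0.002,0.005,0]],[55,[-67,-174,-14],[0.002,0.005,0]]]}}

```text
clock: 15.02
tcp_pos: [0.6729, -0.1297, 0.1704]
orientation: [0.003, -3.141, -0.002]
contact_force: [0.7, 0.4, 0.2]
grip_width: 0.0635
```

```bash
python3 - <<'E'
from h import *
im,d,K,T=grab("wrist");c=cloud(d,K,T);save("w7.png",im);v,u=np.indices(d.shape)
o=r.get_obs();print(o["tcp_pos"])
z=c[...,2]
m=(z>.045)&(z<.058)&(np.hypot(c[...,0]-.6735,c[...,1]+.1327)<.05);print("spacer",m.sum(),c[m].mean(0),cv2.minEnclosingCircle(c[m][:,:2].astype(np.float32)))
t=o["tcp_pos"];m=(z>.165)&(z<.192)&(np.hypot(c[...,0]-t[0],c[...,1]-t[1])<.036)&(abs(c[...,1]-t[1])<.0325)
print("pad",m.sum(),np.median(c[m],0),c[m].min(0),c[m].max(0),cv2.minEnclosingCircle(c[m][:,:2].astype(np.float32)))
E
```

```text
[ 0.67296951 -0.12976655  0.17040014]
spacer 3915 [ 0.65909269 -0.1322924   0.05222355] ((0.6730215549468994, -0.1316962093114853), 0.03400690108537674)
pad 22138 [ 0.66851412 -0.12933658  0.1830675 ] [ 0.63883299 -0.16226036  0.17272569] [ 0.70484936 -0.09726725  0.1919993 ] ((0.6724468469619751, -0.12973392009735107), 0.034327469766139984)
```

View pics/w7.png

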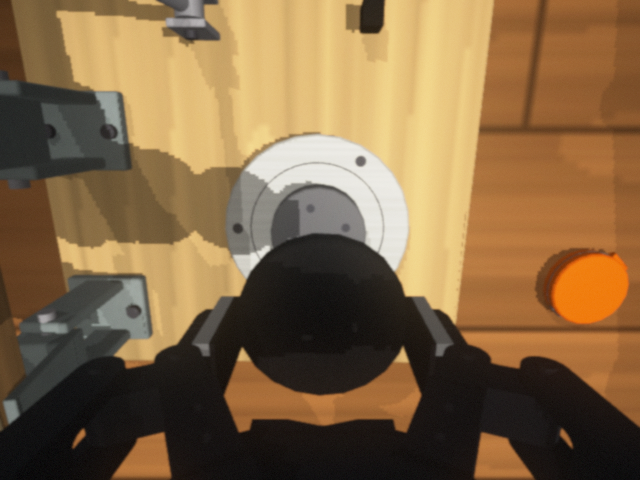

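The spacer lies concentric with the circles, at (0.673, -0.132). The pad is held centred.

{"api": "play_rows", "payload": {"deltas": [[55,[-1,-2,50],[0,0,0]],[55,[-1,-2,90],[0,0,0]],[55,[-1,-2,110],[0,0,0]],[55,[-1,-2,114],[0,0,0]],[55,[-1,-2,114],[0,0,0]],[55,[-1,-2,114],[0,0,0]]]}}

```text
clock: 15.82
tcp_pos: [0.6751, -0.1319, 0.0581]
orientation: [-0.004, 3.139, 0.001]
contact_force: [-0.1, -0.4, 0.8]
grip_width: 0.0636
```

{"api": "play_rows", "payload": {"deltas": [[55,[1,0,4],[0,0.002,0]],[55,[1,0,7],[0,0.002,0]],[55,[1,0,8],[0,0.002,0]],[55,[1,0,8],[0,0.002,0]]]}}

```text
clock: 16.32
tcp_pos: [0.674, -0.1319, 0.05]
orientation: [0.004, -3.142, -0.001]
contact_force: [1.0, -0.1, -0.5]
grip_width: 0.0633
```

{"api": "play_rows", "payload": {"deltas": [[55,[0,0,1],[0,0,0]],[55,[0,0,1.5],[0,0,0]],[55,[0,0,1.5],[0,0,0]]]}}

```text
clock: 16.7
tcp_pos: [0.6742, -0.1319, 0.0495]
orientation: [-0.003, 3.141, 0.001]
contact_force: [-2.5, 1.3, 7.0]
grip_width: 0.0635
```

{"api": "play_rows", "payload": {"deltas": [[85,[0,0,0],[0,0,0]],[85,[0,0,0],[0,0,0]],[85,[0,0,0],[0,0,0]],[85,[0,0,-40],[0,0,0]],[85,[0,0,-80],[0,0,0]],[85,[61,319,-110],[0,0,0]],[85,[61,319,-110],[0,0,0]],[85,[61,319,-110],[0,0,0]]]}}

```text
clock: 17.7
tcp_pos: [0.6382, 0.0531, 0.1472]
orientation: [-0.003, 3.141, 0.002]
contact_force: [1.1, 0.1, -0.2]
grip_width: 0.0851
```

{"api": "play_rows", "payload": {"deltas": [[85,[21,139,-10],[0,0,0]],[85,[21,139,-10],[0,0,0]],[85,[21,139,-10],[0,0,0]],[85,[21,139,-10],[0,0,0]],[85,[21,139,-10],[0,0,0]]]}}

```text
clock: 18.32
tcp_pos: [0.6175, 0.1891, 0.1572]
orientation: [0.002, 3.141, -0.001]
contact_force: [0.9, -0.7, -0.3]
grip_width: 0.0854
```

```bash
python3 - <<'E'
from h import *
im,d,K,T=grab("wrist");c=cloud(d,K,T);save("w8.png",im)
print(disc(T,K,im,.016,(.613,.187),lambda S,V:(V>90)&(S<60),.045))
m=(abs(c[...,2]-.016)<.003)&(np.hypot(c[...,0]-.613,c[...,1]-.187)<.045);print(m.sum(),c[m].mean(0),cv2.minEnclosingCircle(c[m][:,:2].astype(np.float32)))
print(r.get_obs()["tcp_pos"])
E
```

```text
(array([0.6139, 0.1871]), np.float64(63.2), np.int64(217), 238)
5273 [0.61357292 0.18737586 0.01626605] ((0.6148809790611267, 0.18660637736320496), 0.03263356536626816)
[0.6175855  0.18888105 0.15721158]
```

View pics/w8.png

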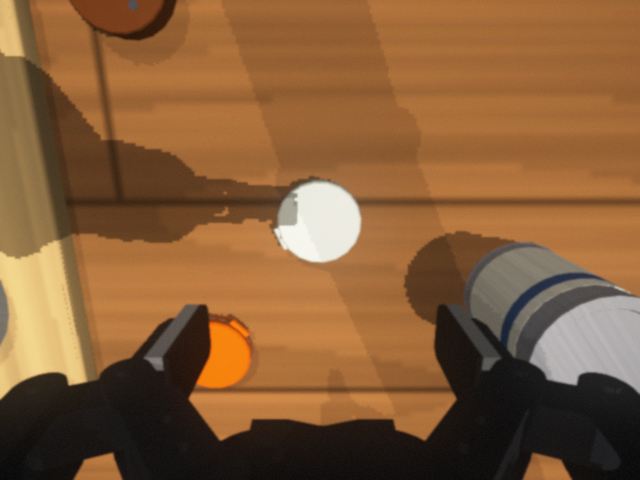

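The compact is at (319,221), with its knuckle at lower left (280,238), so its +x axis is at about -66° in the world. The jaws must lie along about 24°.

```bash
python3 - <<'E'
from h import *
im=cv2.imread("pics/w8.png")[...,::-1].copy();o=r.get_obs();m=r.camera_model("wrist")
T=np.eye(4);T[:3,:3]=R.from_rotvec(o["orientation"]).as_matrix();T[:3,3]=o["tcp_pos"];T=T@np.array(m["T_tool_cam"]);K=np.array(m["mtx"])
hsv=cv2.cvtColor(im,cv2.COLOR_RGB2HSV);M=(hsv[...,1]<90)&(hsv[...,2]>70)
v,u=np.indices(M.shape);P=ray(K,T,np.c_[u.ravel(),v.ravel()],.012).reshape(480,640,3)
D=P[...,:2]-[.6139,.1871];rr=np.hypot(D[...,0],D[...,1]);k=M&(rr>.0335)&(rr<.040)
a=np.degrees(np.arctan2(D[k][:,1],D[k][:,0]));print(np.histogram(a,bins=36,range=(-180,180)))
s=a[(a>-100)&(a<-30)];print(len(s),np.median(s),s.mean())
print(o["joints"].round(2)); print(rel([.6143,.187,.06],np.radians(24)))
E
```

```text
(array([ 0,  0,  0,  0,  0,  0,  0,  0,  0,  5, 28, 25, 25,  7,  2,  5,  4,
        8,  6,  3,  3,  1,  2,  0,  0,  0,  0,  0,  0,  0,  0,  0,  0,  0,
        0,  0]), array([-180., -170., -160., -150., -140., -130., -120., -110., -100.,
        -90.,  -80.,  -70.,  -60.,  -50.,  -40.,  -30.,  -20.,  -10.,
          0.,   10.,   20.,   30.,   40.,   50.,   60.,   70.,   80.,
         90.,  100.,  110.,  120.,  130.,  140.,  150.,  160.,  170.,
        180.]))
92 -64.65402090465577 -64.17479763673255
[-0.51  0.5   0.16  1.71 -0.09  0.94  1.25]
(array([ 3.4, -1.8, 97.2]), array([0.00e+00, 1.00e-03, 1.15e+00]))
```

{"api": "play_rows", "payload": {"deltas": [[85,[3,-2,40],[0,0,1.14]],[85,[3,-2,60],[0,0,1.14]],[85,[3,-2,80],[0,0,1.14]],[85,[3,-2,90],[0,0,1.14]],[85,[3,-2,90],[0,0,1.14]],[85,[3,-2,90],[0,0,1.14]],[85,[3,-2,90],[0,0,1.14]],[85,[3,-2,90],[0,0,1.14]]]}}

```text
clock: 19.38
tcp_pos: [0.615, 0.1857, 0.0673]
orientation: [1.695, 2.644, -0.0]
contact_force: [-0.2, 0.2, -0.1]
grip_width: 0.085
```

```bash
python3 - <<'E'
from h import *
o=r.get_obs();print(o["joints"].round(2),rel([.6143,.187,-.003],np.radians(25)))
E
```

```text
[-0.69  0.64  0.42  1.78 -0.35  0.79  0.33] (array([ 1.6, -0.1, 70.3]), array([ 0.   ,  0.001, -0.006]))
```

{"api": "play_rows", "payload": {"deltas": [[85,[1,0,40],[0,0,-0.006]],[85,[1,0,62],[0,0,-0.006]],[85,[1,0,70],[0,0,-0.006]],[85,[1,0,70],[0,0,-0.006]],[50,[1,0,70],[0,0,-0.006]],[50,[1,0,70],[0,0,-0.006]],[50,[1,0,70],[0,0,-0.006]]], "squeeze": 25}}

```text
clock: 20.25
tcp_pos: [0.6155, 0.1867, -0.0012]
orientation: [1.686, 2.648, 0.002]
contact_force: [-2.2, 0.7, 6.6]
grip_width: 0.0628
```

```bash
python3 - <<'E'
from h import *
print(rel([.6143,.187,-.003],np.radians(25)),rel([.6735,-.1322,.19]))
E
```

```text
(array([ 0.8, -1. ,  1.8]), array([0.002, 0.001, 0.   ])) [-313.8  -81.8 -191. ]
```

{"api": "play_rows", "payload": {"deltas": [[50,[0,0,-30],[0,0,0]],[50,[0,0,-90],[0,0,0]],[50,[-40,-10,-140],[0,0,0]],[50,[-314,-82,-191],[0,0,0]],[50,[-314,-82,-191],[0,0,0]],[50,[-314,-82,-191],[0,0,0]],[50,[-314,-82,-191],[0,0,0]],[50,[-314,-82,-191],[0,0,0]]]}}

```text
clock: 21.25
tcp_pos: [0.6734, -0.137, 0.1915]
orientation: [1.69, 2.643, 0.001]
contact_force: [0.5, 0.9, -1.0]
grip_width: 0.0632
```

```bash
python3 - <<'E'
from h import *
print(r.get_obs()["joints"].round(2),rel([.6735,-.1322,.19],np.radians(25)))
E
```

```text
[-0.23  0.57  0.5   1.59 -0.3   1.05  0.79] (array([4.3, 2.1, 1.5]), array([ 0.003,  0.003, -0.003]))
```

```bash
python3 - <<'E'
from h import *
im,d,K,T=grab("wrist");c=cloud(d,K,T);save("w9.png",im);z=c[...,2]
o=r.get_obs();t=o["tcp_pos"];print(t)
m=(z>.056)&(z<.068)&(np.hypot(c[...,0]-.6735,c[...,1]+.1322)<.05);print("pad",m.sum(),np.median(z[m]),cv2.minEnclosingCircle(c[m][:,:2].astype(np.float32)))
Y=R.from_rotvec(o["orientation"]).as_matrix()[:,1]
q=c-t;m=(abs(z-t[2]-.017)<.005)&(np.hypot(q[...,0],q[...,1])<.0345)&(abs(q@Y)<.031)
p=c[m];A=np.c_[p[:,:2]-t[:2],np.ones(len(p))];print("compact",m.sum(),cv2.minEnclosingCircle(p[:,:2].astype(np.float32)),"plane",np.linalg.lstsq(A,p[:,2]-t[2],rcond=None)[0])
E
```

```text
[ 0.6735534 -0.1432148  0.1927146]
pad 4699 0.06233528356589846 ((0.6733893156051636, -0.13092108070850372), 0.032979030162096024)
compact 18968 ((0.6721339821815491, -0.13925021886825562), 0.03299442306160927) plane [-0.00071422 -0.00202635  0.01627766]
```

View pics/w9.png

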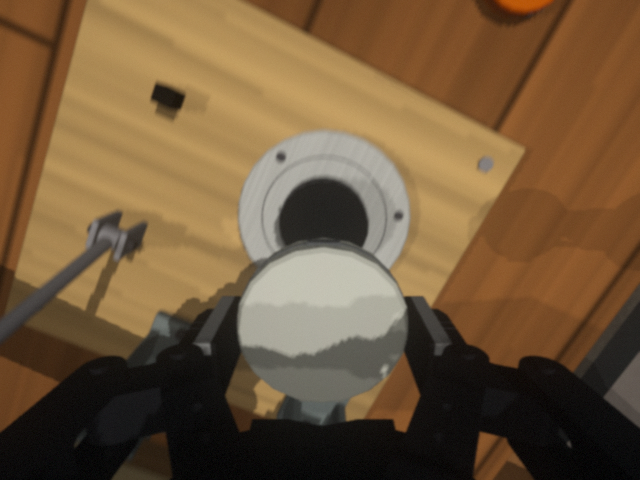

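The pad sits centred on the spacer, at about (325,215) inside the scribed circle. The compact is held lid up and level. The arm had not quite stopped, so I'll centre and re-measure.

{"api": "play_rows", "payload": {"deltas": [[50,[9,4,30],[0,0,0]],[50,[9,4,60],[0,0,0]],[50,[9,4,60],[0,0,0]],[50,[9,4,60],[0,0,0]],[50,[9,4,60],[0,0,0]]]}}

```text
clock: 21.92
tcp_pos: [0.6748, -0.1339, 0.1344]
orientation: [1.693, 2.633, -0.001]
contact_force: [0.2, -0.9, 0.5]
grip_width: 0.0626
```

```bash
python3 - <<'E'
from h import *
im,d,K,T=grab("wrist");c=cloud(d,K,T);z=c[...,2]
o=r.get_obs();t=o["tcp_pos"];M=R.from_rotvec(o["orientation"]).as_matrix();print(t)
q=(c-t)@M;m=(abs(z-t[2]-.0165)<.004)&(np.hypot(q[...,0],q[...,1])<.042)&(abs(q[...,1])<.031)
p=q[m];print("compact in tool",m.sum(),np.percentile(p[:,0],[.2,99.8]),cv2.minEnclosingCircle(p[:,:2].astype(np.float32)))
print(rel([.6735,-.1318,.0632],np.radians(25)))
E
```

```text
[ 0.67467166 -0.13389278  0.13421275]
compact in tool 21257 [-0.02994876  0.03245129] ((-0.00047314981929957867, 0.0011161346919834614), 0.03441821038722992)
(array([ 3.1, -0.6, 71. ]), array([ 0.005,  0.009, -0.008]))
```

{"api": "play_rows", "payload": {"deltas": [[50,[2,-1,35],[0.005,0.009,0]],[50,[2,-1,55],[0.005,0.009,0]],[50,[2,-1,62],[0.005,0.009,0]],[50,[2,-1,62],[0.005,0.009,0]],[50,[2,-1,62],[0.005,0.009,0]]]}}

```text
clock: 22.6
tcp_pos: [0.6742, -0.1332, 0.0732]
orientation: [1.698, 2.641, 0.001]
contact_force: [-0.4, -0.0, 0.3]
grip_width: 0.0627
```

```bash
python3 - <<'E'
from h import *
o=r.get_obs();print(rel([.6735,-.1320,.0632],np.radians(25)),o["contact_force"])
E
```

```text
(array([ 1.4, -0.2, 10. ]), array([ 0.002,  0.001, -0.009])) [-0.40528172 -0.00105904  0.3233818 ]
```

{"api": "play_rows", "payload": {"deltas": [[50,[0.5,0,4],[0,0,0]],[50,[0.5,0,7],[0,0,0]],[50,[0.5,0,9],[0,0,0]],[50,[0.5,0,9],[0,0,0]]]}}

```text
clock: 23.1
tcp_pos: [0.6738, -0.1327, 0.064]
orientation: [1.698, 2.641, 0.001]
contact_force: [-0.5, 0.5, -0.0]
grip_width: 0.0628
```

{"api": "play_rows", "payload": {"deltas": [[50,[0,0,1],[0,0,0]],[50,[0,0,2],[0,0,0]],[50,[0,0,2],[0,0,0]]]}}

```text
clock: 23.48
tcp_pos: [0.6738, -0.1327, 0.0619]
orientation: [1.699, 2.641, 0.001]
contact_force: [0.2, -0.1, -0.8]
grip_width: 0.0627
```

{"api": "play_rows", "payload": {"deltas": [[50,[0,0,1],[0,0,0]],[50,[0,0,1],[0,0,0]]]}}

```text
clock: 23.72
tcp_pos: [0.6739, -0.1327, 0.0609]
orientation: [1.698, 2.641, 0.001]
contact_force: [-0.1, -0.1, -0.2]
grip_width: 0.0628
```

{"api": "play_rows", "payload": {"deltas": [[50,[0,0,0.7],[0,0,0]],[50,[0,0,0.7],[0,0,0]]]}}

```text
clock: 23.98
tcp_pos: [0.6739, -0.1327, 0.0608]
orientation: [1.699, 2.641, 0.001]
contact_force: [-3.1, 0.2, 5.0]
grip_width: 0.0628
```

Contact at 5 N. Releasing and backing off.

{"api": "play_rows", "payload": {"deltas": [[85,[0,0,0],[0,0,0]],[85,[0,0,0],[0,0,0]],[85,[0,0,0],[0,0,0]],[85,[0,0,-20],[0,0,0]],[85,[0,0,-60],[0,0,0]],[85,[0,0,-110],[0,0,0]],[85,[0,0,-110],[0,0,0]],[85,[0,0,-110],[0,0,0]]]}}

```text
clock: 24.98
tcp_pos: [0.6738, -0.1326, 0.1718]
orientation: [1.698, 2.64, 0.002]
contact_force: [-0.3, 0.3, 1.2]
grip_width: 0.0849
```

```bash
python3 - <<'E'
from h import *
im,d,K,T=grab("wrist");c=cloud(d,K,T);z=c[...,2]
m=(abs(z-.078)<.004)&(np.hypot(c[...,0]-.6735,c[...,1]+.1322)<.05);print("compact top",m.sum(),np.median(z[m]),c[m].mean(0),cv2.minEnclosingCircle(c[m][:,:2].astype(np.float32)))
s,ds,_,_=grab("scene")
a=cv2.resize(s[120:340,70:270],(545,600),interpolation=cv2.INTER_CUBIC);save("f.png",a)
print(r.get_obs()["tcp_pos"])
E
```

```text
compact top 7266 0.07832836815001049 [ 0.67344695 -0.13056266  0.07829001] ((0.6746125817298889, -0.13295364379882812), 0.033391933888196945)
[ 0.67301824 -0.1323373   0.17007288]
```

View pics/f.png

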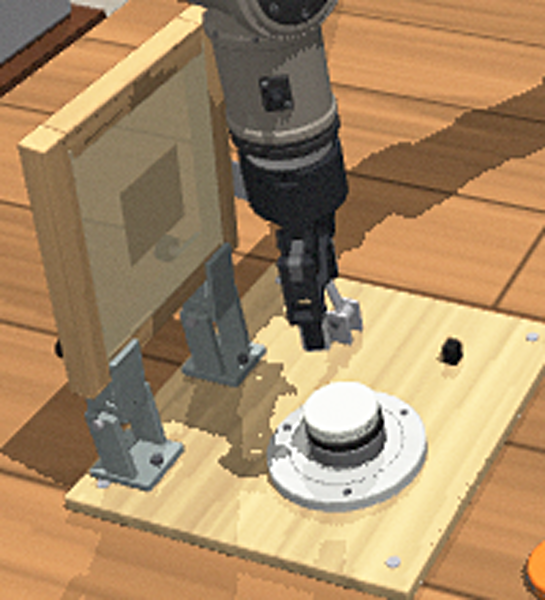

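{"api": "play_rows", "payload": {"deltas": [[85,[0,0,-40],[0,0,0]],[85,[136,63,-60],[0,0,0]],[85,[136,63,-60],[0,0,0]],[85,[136,63,-60],[0,0,0]],[85,[136,63,-60],[0,0,0]]]}}

```text
clock: 25.7
tcp_pos: [0.6735, 0.0213, 0.2289]
orientation: [-1.691, -2.645, -0.0]
contact_force: [0.7, -0.9, -0.2]
grip_width: 0.0851
```

```bash
python3 - <<'E'
from h import *
im,d,K,T=grab("scene");c=cloud(d,K,T)
m=(im.max(-1)<60)&(abs(c[...,0]-.487)<.03)&(abs(c[...,2]-.21)<.03)&(abs(c[...,1]+.25)<.04);print("sleeve",m.sum(),c[m].mean(0))
im,d,K,T=grab("top");c=cloud(d,K,T);z=c[...,2]
for n,a,b in(("compact",.072,.085),("plate",.028,.036)):
    m=(z>a)&(z<b)&(np.hypot(c[...,0]-.6713,c[...,1]+.1326)<.075);print(n,m.sum(),c[m].mean(0),c[m].min(0),c[m].max(0))
print(r.get_obs()["contact_force"]); r.hand_in()
E
```

```text
sleeve 86 [ 0.49273698 -0.25059995  0.21361268]
compact 386 [ 0.6729663  -0.13423594  0.07725095] [ 0.64143121 -0.16363801  0.07208467] [ 0.70502414 -0.10767536  0.08393761]
plate 648 [ 0.66910505 -0.16044231  0.03143267] [ 0.60332849 -0.20429031  0.02800074] [ 0.74178986 -0.11592698  0.03587368]
[-0.44844526 -1.15671593 -0.56209814]
the job is handed in; nothing more can be done
```

I set up the station and handed the job in at about 26 s of the 72 s allowed.

**Prop rod:** I swung it over first and let it drop into the socket on the screen. In the last check the sleeve was still where it should be with the rod home, and the screen had not visibly moved.

**Stack:** I set the spacer, the pad and then the compact (lid side up) on the plate, lowering each until it touched at about 2–7 N before letting go. In the wrist view after placing, each sat within about 2 mm of the plate's centre. The last top-camera check put the compact at (0.673, -0.134) with its top about 77–78 mm up, as the full stack should be.

**Less certain:**
- In that last check the plate's centre came out 28 mm off in y. I put this down to the arm hiding part of the plate and relied on the earlier wrist and top views, which agreed to about 2 mm.
- I did not measure the ink can, knife and squeegee again at the end. No move went near them.

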